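Pack up the timing-tool case

TASK

Pack up the blue tool case: one end of the long locking bar has ridden up out of its bay in the front of the case, so get the bar lying flat on the floor of its bay, then lower the lid gently until it is fully shut, and then fold both front latches down flat against the case. Leave the other things on the bench where they are.

Things in the scene. Friction and masses are not known exactly. Their poses are not given: they have to be found in the camera images.
- case: Base of a blue moulded tool case, fixed to the bench. Origin on the bench under its centre. Own axes: +x from the front (latch and handle side, nearest the robot) to the hinge side, +y left seen from the front, z up. 160 mm in x, 280 in y; flat deck 48 mm high, no raised rim. Other tools lie below the deck in rear bays. Carry handle: front face, |y| < 50, 18 mm out, up to 41 mm high
- bay (a point): Centre of the floor of the bar's bay, a straight-walled recess in the front half of the case's deck: at case x -36, y 0, 22 mm above the bench. The bay is 38 mm wide in case x, 184 long in case y and 26 deep; flat deck, 48 mm high, surrounds it (48 mm of it at each end)
- bay_end (a point): Middle of the upper edge of the bay's +y (left) end, at case x -36, y +92, 48 mm above the bench; the bar rests on this edge at the start
- bar: Plain steel camshaft locking bar, 30 (own x) x 170 (own y) x 12 mm (own z), 0.3 to 0.5 kg, loose. Origin at the centre of its underside. Starts with its -y end on the bay's floor and its +y end 14 to 28 mm past the bay's +y end, sloping up 0.17 rad, that end's underside 2 to 5 mm above the deck. Pushed by this end towards case -y it drops flat into the bay. Own y is about case y
- lid (a joint): Angle of the blue lid, rad: 0 fully shut, 1.57 upright, more leans away from the robot (stop 1.85). The lid is 160 mm from hinge side to free edge, 280 wide, 27 thick, 0.3 kg. Shut, its top is 76 mm above the bench (78 at two raised outer panels). Stiff hinges: it stays at whatever angle it is left, takes about 2 to 6 N at the free edge to move, and does not spring back
- lid_hinge (a point): Middle of the lid's hinge axis, at case x +86, y 0, 48 mm above the bench. The axis runs along the case's y. With angle a the lid's length runs from here along (-cos a, 0, sin a) in case axes and its outer face looks along (sin a, 0, cos a)
- lid_edge (a point): Middle of the lid's free edge, on the outer face: 166 mm from the hinge axis along the lid and 28 mm out from it towards the outside. Between the raised (2 mm) panels, within 50 mm of the middle, the outer face is flat
- latch_left (a joint): Angle of the left (case +y) latch, rad: 0 folded flat (hanging against the base's front when the lid is shut), about 1.4 sticks out from the lid's front edge, stop 1.7. A black plate 56 wide, 40 long, 5 mm thick (a 9 mm bead at the free edge), hinged on the lid's free edge; it stays where it is left and takes about 1 N at its tip to move
- latch_right (a joint): The same for the right (case -y) latch
- latch_left_hinge (a point): Middle of the left latch's pivot; with the lid shut at case x -82, y +85, 62 mm above the bench. With the lid shut and latch angle b the latch runs from here along (-sin b, 0, -cos b) in case axes; folded flat, its outer face lies 6 mm in front of the pivot (10 at the free edge) and its lower edge 22 mm above the bench
- latch_right_hinge (a point): The same for the right latch, at y -85 mm
- latch_left_tip (a point): Middle of the free edge of the left latch
- latch_right_tip (a point): Middle of the free edge of the right latch
- bracket: Bystander: aluminium mount bracket, 72 x 120 x 80 mm high, loose, on the left of the case; origin under its centre
- wrench: Bystander: steel wrench 170 mm long lying on the bench right of the case; origin at its underside
- spraycan: Bystander: upright spray can, 58 mm across, 170 mm high, right of the case; origin under its centre
Mind the look-alikes: they are no part of the job. What is shaped like the bar but green, pink or yellow is not meant.

How it is judged (in metres and radians):
On the way, in this order (a step that is already met when the one before it is completed fails the run):
1. the bar lies flat on the floor of its bay (z of bar in the frame of case below 0.026 m and angle between bar's own z axis and vertical below 0.05 rad and horizontal distance between bar and bay below 0.02 m), for 0.2 s.
2. the lid is fully shut (value of joint lid below 0.04 rad), for 0.2 s.
3. both latches are folded flat (value of joint each of latch_left, latch_right below 0.17 rad), for 0.2 s.
At the end, for the whole second after the job is handed in: The bar lies flat (within 0.05 rad) on the floor of its bay (underside within 4 mm of the floor), the lid is shut to within 0.04 rad, both latches are folded to within 0.17 rad of flat, and the bracket, wrench and spray can are within 30 mm of where they stood (all of step 1 and all of step 3 and value of joint lid below 0.04 rad and distance of each of bracket, wrench, spraycan from where it was at the start of the episode below 0.03 m); the robot touches nothing.
It fails at once if the lid is slammed or dropped: it swings shut faster than 2 rad/s (velocity of joint lid below -2 rad/s).
It fails at once if a bystander (bracket, wrench or spray can) is moved by more than 30 mm (distance of any of bracket, wrench, spraycan from where it was at the start of the episode above 0.03 m).
It also fails if it takes over 58 s, if anything falls off the work surface, if the arm or the gripper's body presses on something with over 40 N, if the wrist force passes 120 N, or if a joint passes its speed limit or range.

ROBOT

A 6-joint arm with a two-finger parallel gripper is mounted at the origin on the work surface. World frame = base frame: x ahead of the robot, y to its left, z up, the work surface at z = 0. Lengths are in m, angles in degrees, forces in N, time in s.
With the tool pointing down it reaches from about 0.375 to 0.9 m from the base axis. Payload 3.1 kg.
Tool frame: the origin (TCP) lies between the finger pads; the fingertips stand 22 mm ahead of it and the grasp point (between the pads) lies 3 mm ahead of it; z points along the fingers, y is the line along which they close (so a half turn about z gives the same grasp; the last joint's range is limited). The gripper opens to 87 mm and grips with 3 to 60 N. Pads are 19 mm wide; open, the fingers measure 117 mm over their backs; the gripper's body (75 mm by 190 mm) begins 51 mm behind the grasp point.
Start: joints at [-82.133, 30.224, 82.088, -0, 67.689, -10.227], TCP at [0.194, -0.594, 0.245] pointing down, gripper open.
Joint ranges: [-176.69, 176.69], [-43.24, 126.21], [12.49, 139.97], [-82, 262], [0, 151.66], [-163.58, 163.58]. Speed limits (degrees/s): [159.86, 159.86, 180, 180, 180, 180].

INTERFACE

Orientations are given as a 3x3 rotation matrix whose columns are the frame's x, y, z axes.
In Python, from rig import bot, capture, search_frame, outline_of, spot_point gives the robot as it stands.
- The arm moves only by the tool jog_arm, never from a script. Its argument "rows" is text: rows parted by semicolons, each of 7 numbers parted by spaces: the opening, from 0 (shut) to 1 (fully open), then the shift along the tool's x, y, z as a fraction of full scale, then the turn, a rotation vector about the tool's x, y, z as a fraction of full scale. A call has 1 to 20 rows; each row is the pose to reach, as a shift and turn from the pose commanded when the call began, along the tool's axes at that moment; what a row does not reach only later rows make up. Full scale, the value 1, is 0.5 m for a shift and pi/4 rad for a turn. A row lasts 1/12 s, in which the tool goes at most 41.7 mm and 7.16 degrees, less where a joint would pass 70% of its speed; a pose out of reach is approached as far as the arm can. A call with a number of a shift or a turn outside -1 to 1 is refused whole. A call with a gripper value outside its range is refused whole. The fingers move at their own pace and stop on an object; the grip force is fixed at half the most. Time passes only in rows, so rows that repeat a pose let the fingers close. It gives the time, the measured TCP pose, the force, the opening and the grip force at its end, in the units of the state.
- bot.read_state(): the state, without advancing time (a new reading comes with each control period).
- capture(name): name is "scene" or "top" or "wrist"; returns a dict with "pixels" (400x640x3 uint8, red, green, blue), "fx", "fy", "cx", "cy" (pixels), "R" (3x3) and "t" (3): a world point X has camera coordinates R X + t; the wrist camera has in their place "mount" (4x4, takes a point from camera to tool coordinates, whose origin is the TCP and whose axes are the flange's). Camera axes: x right, y down, z forward; pixel columns grow to the right and rows downward; lengths in m; the calibration is good to about 2 mm. The wrist camera is an equidistant fisheye: a pixel r from the principal point sees the ray r / f radians off the axis. A picture is of the moment at which its call begins: read the wrist's pose just before it. There is no depth.
- bot.hand_in(): hands the job in; it is judged then, once.
Trained networks look in a picture, given as the dict that the camera call returned (one of the last four; its "shot" number tells which), for a name from the list of things; names that differ only in an ending like _2 or _b are one class to them, and where a whole thing is asked for, a point or a joint stands for the part that bears it (a point fixed in the world has none). Each returns a list of dicts, best first, with "conf" (0 to 1); they miss things now and then, are a little off and sometimes report something else, mostly with a low value. They report only what shows in the picture. A call takes as long as a camera call. They do not tell look-alikes from the thing itself.
- search_frame(label, picture): "point" ([x, y, z] in m, in world coordinates, good to about 4 mm: the middle of the surface that is visible of it).
- outline_of(label, picture): "region" (400x640 bool, what is visible of it).
- spot_point(label, picture): "point" ([x, y, z] in m, in world coordinates, good to about 4 mm: a listed point, or the origin of a listed thing).
The state is a dict: "time_s": time; "joint_positions": joint angles; "qvel": joint speeds; "tau": joint torques, N m; "position": TCP position; "tcp_rot": TCP orientation; "force": force on the tool from outside, world axes, zero at the start; "moment": the same for the moment, N m; "opening": opening from 0.0 (shut) to 1.0 (fully open); "grasp_force": force on a finger pad.
Only numpy, scipy, OpenCV 4.12 (cv2) and the standard library are available. Lean on these libraries where they do the work, as an engineer would, in place of code of your own. Each camera call takes 0.05 s, during which the arm holds its last target. There are 200 camera calls.

## Working session

There is one attempt and no reset: what is moved stays moved. The work goes in short steps, Python scripts to look and compute and a tool call to move; the robot and the scene stay as the last step left them, time stands still between calls to the robot, and variables do not carry over. Pictures are saved under pics/ and viewed, at most 10 in all, crops included, and the job is handed in when it is done.

Besides the shell and the picture viewer there is one more tool, called after "Request:" as name(argument=value, ...) on one line, values as JSON. jog_arm: Moves the arm, as the interface text tells. Its arguments: {"type":"object","properties":{"rows":{"type":"string"}},"required":["rows"]}

```bash
mkdir -p pics; cat > h.py <<'E'
from rig import bot, capture, search_frame, outline_of, spot_point
import numpy as np, cv2
np.set_printoptions(precision=4,suppress=True)
def save(p,n): cv2.imwrite('pics/'+n,p['pixels'][:,:,::-1])
E
python3 - <<'E'
from h import *
s=bot.read_state();print(s['position'],s['tcp_rot'],s['force'],s['time_s'])
P={n:capture(n) for n in('scene','top')}
for n,p in P.items():
  save(p,n+'0.png')
  for l in ['case','bay','bay_end','bar','lid_hinge','lid_edge','latch_left_hinge','latch_right_hinge','latch_left_tip','latch_right_tip','bracket','wrench','spraycan']:
    print(n,l,[(np.array(d['point']),round(d['conf'],2)) for d in spot_point(l,p)][:3])
cv2.imwrite('pics/both.png',np.vstack([cv2.resize(P[n]['pixels'][:,:,::-1],(480,300)) for n in P]))
E
```

```text
[ 0.194  -0.5934  0.2436] [[ 0.9505  0.3106 -0.0003]
 [ 0.3106 -0.9505  0.0022]
 [ 0.0004 -0.0022 -1.    ]] [-0.1651 -0.1889  0.4389] 0.0
scene case [(array([ 0.5462, -0.0298, -0.0013]), 0.6)]
scene bay [(array([ 0.5114, -0.0358,  0.0209]), 0.82), (array([ 0.507 ,  0.1991, -0.0016]), 0.59)]
scene bay_end [(array([0.4965, 0.0533, 0.048 ]), 0.82)]
scene bar [(array([0.3189, 0.1667, 0.0113]), 0.83), (array([0.7864, 0.0241, 0.0078]), 0.76), (array([ 0.5071, -0.0066,  0.037 ]), 0.73)]
scene lid_hinge [(array([ 0.6316, -0.0158,  0.0478]), 0.6)]
scene lid_edge [(array([ 0.6819, -0.0068,  0.2115]), 0.68)]
scene latch_left_hinge [(array([0.6499, 0.0783, 0.2105]), 0.89)]
scene latch_right_hinge [(array([ 0.6839, -0.0906,  0.2112]), 0.66)]
scene latch_left_tip []
scene latch_right_tip [(array([ 0.6765, -0.0899,  0.2529]), 0.68)]
scene bracket [(array([ 0.509 ,  0.1996, -0.0019]), 0.74)]
scene wrench []
scene spraycan [(array([ 0.6908, -0.2195,  0.0017]), 0.57)]
top case [(array([ 0.5515, -0.0301,  0.003 ]), 0.93)]
top bay [(array([ 0.5123, -0.0368,  0.0246]), 0.98), (array([ 0.6808, -0.0922,  0
[... 212 characters left out ...]
hinge [(array([ 0.6343, -0.0152,  0.0481]), 0.82)]
top lid_edge [(array([ 0.6819, -0.0059,  0.213 ]), 0.78)]
top latch_left_hinge [(array([0.6495, 0.0762, 0.2132]), 0.53), (array([ 0.6806, -0.0907,  0.2549]), 0.38), (array([0.5077, 0.203 , 0.0001]), 0.3)]
top latch_right_hinge [(array([ 0.6835, -0.093 ,  0.2127]), 0.63)]
top latch_left_tip [(array([0.6434, 0.0719, 0.2473]), 0.46)]
top latch_right_tip [(array([ 0.679 , -0.0941,  0.2524]), 0.52), (array([ 0.5507, -0.0323,  0.0023]), 0.38)]
top bracket [(array([0.5045, 0.2038, 0.0018]), 0.75)]
top wrench [(array([ 0.5355, -0.2603,  0.0024]), 0.92), (array([0.6501, 0.0728, 0.2127]), 0.69)]
top spraycan [(array([ 0.6979, -0.2187, -0.0028]), 0.6)]
```

View pics/both.png

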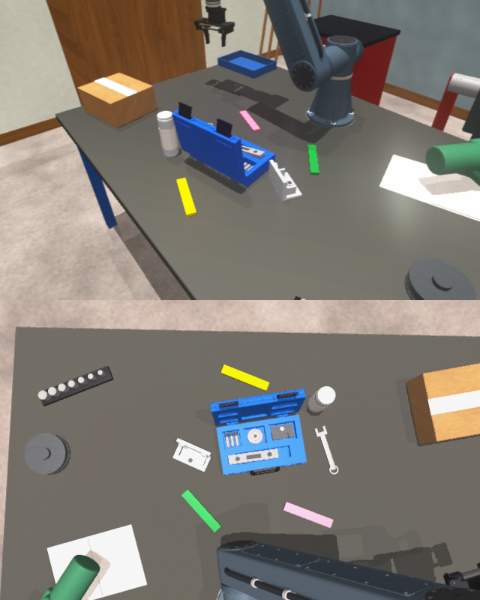

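The case is turned about 10° with the lid open behind. The bar is tilted in the front bay, its left end up on the deck, and the bracket is close on the left. The green, pink and yellow bars are look-alikes. Next I fit the case pose and work out the move to a point above the bar's end.

```bash
cat >> h.py <<'E'
import json,os
C=json.load(open('case.json')) if os.path.exists('case.json') else None
def Rc():
    c,s=np.cos(C[2]),np.sin(C[2]); return np.array([[c,-s,0],[s,c,0],[0,0,1]])
def w(p): return Rc()@(np.array(p)/1000)+[C[0],C[1],0]
def tocase(P): return Rc().T@(np.array(P)-[C[0],C[1],0])*1000
CMD=None
def jog(p,yaw=None,tip=True):
    "shift in fractions to get fingertip to case point p (mm), from measured pose; turn rotvec fraction so tool y = case -y, z down"
    s=bot.read_state();R=np.array(s['tcp_rot']);t=w(p)+[0,0,.022 if tip else 0]
    G=Rc()@np.diag([1,-1,-1.])
    rv=cv2.Rodrigues(R.T@G)[0].ravel()
    return R.T@(t-s['position'])/.5, rv/(np.pi/4)
E
python3 - <<'E'
import json,numpy as np
from scipy.optimize import least_squares
d=[((-36,0),(.5114,-.0358)),((-36,0),(.5123,-.0368)),((-36,92),(.4965,.0533)),((-36,92),(.4954,.0541)),((0,0),(.5515,-.0301)),((0,0),(.5462,-.0298)),((86,0),(.6316,-.0158)),((86,0),(.6343,-.0152))]
a=np.array([x for x,_ in d])/1000;b=np.array([y for _,y in d])
L=np.array([.6497,.0773])-np.array([.6837,-.0918])
def f(p):
    c,s=np.cos(p[2]),np.sin(p[2]);R=np.array([[c,-s],[s,c]])
    return np.r_[(a@R.T+p[:2]-b).ravel(),R@[0,.17]-L]
r=least_squares(f,[.55,-.03,.18]);print(r.x,f(r.x)*1000)
json.dump(list(r.x),open('case.json','w'))
E
python3 - <<'E'
from h import *
print(w((-36,100,0)),tocase([.5092,-.0083,.04]),tocase([.5068,.2017,0]),tocase([.682,-.0065,.212]),tocase([.6943,-.219,0]),tocase([.5355,-.26,0]))
print(jog((-36,140,150)))
E
```

```text
[ 0.54823775 -0.03026219  0.18703243] [ 1.46557531 -1.15617231  0.56557531 -0.15617231 -0.74126328  0.13938109
  0.35873672 -0.66061891 -3.26225162 -0.16219199  2.03774838 -0.46219199
  1.13793959  1.52898321 -1.56206041  0.92898321  2.3895374  -2.06473829]
[0.4943 0.0613 0.    ] [-34.2732  28.838   40.    ] [  2.4169 235.622    0.    ] [135.8479  -1.5245 212.    ] [ 108.4203 -212.6057    0.    ] [ -55.234  -223.3628    0.    ]
(array([ 0.9879, -1.1388,  0.1451]), array([-0.0001, -0.    ,  0.164 ]))
```

Request:
jog_arm(rows="0 .86 -1 .05 0 0 .164;0 .86 -1 .05 0 0 .164;0 .86 -1 .05 0 0 .164;0 .86 -1 .05 0 0 .164;0 .86 -1 .05 0 0 .164;0 .86 -1 .05 0 0 .164;0 .86 -1 .05 0 0 .164;0 .86 -1 .05 0 0 .164;0 .86 -1 .05 0 0 .164;0 .86 -1 .05 0 0 .164;0 .86 -1 .05 0 0 .164;0 .86 -1 .05 0 0 .164;0 .86 -1 .05 0 0 .164;0 .86 -1 .05 0 0 .164;0 .86 -1 .05 0 0 .164;0 .86 -1 .05 0 0 .164;0 .86 -1 .05 0 0 .164;0 .86 -1 .05 0 0 .164")

```text
time_s: 2.9
position: [0.448, 0.0164, 0.2196]
tcp_rot: [[0.982, 0.191, 0.0], [0.191, -0.982, -0.0], [0.0, 0.0, -1.0]]
force: [-0.2, 0.0, -0.3]
opening: 0.007
grasp_force: 0.0
```

```bash
cat >> h.py <<'E'
def where():
    s=bot.read_state();R=np.array(s['tcp_rot'])
    print('t',s['time_s'],'tip case',tocase(np.array(s['position'])+R[:,2]*.022),'F case',Rc().T@np.array(s['force']),'op',s['opening']);return s
E
python3 - <<'E'
from h import *
s=where();p=capture('wrist');save(p,'w1.png')
t=capture('top')
for l in ['bay_end','bar','case','bay']:
  for q in(p,t): print(l,[(tocase(d['point']),round(d['conf'],2)) for d in spot_point(l,q)][:3])
for q in (p,t):
  print([(tocase(d['point']),round(d['conf'],2)) for d in search_frame('bracket',q)][:2])
print(jog((-36,138,80)))
E
```

```text
t 2.9 tip case [-89.8432  64.4684 197.6153] F case [-0.2289  0.0892 -0.3235] op 0.007432314651389838
bay_end [(array([85.7052,  3.4866, 44.5   ]), 0.68)]
bay_end [(array([-36.5775,  94.1047,  46.8   ]), 0.62), (array([121.6201, -85.8495, 212.    ]), 0.31)]
bar [(array([-259.964 , -116.1242,   13.7   ]), 0.95), (array([-34.1616,  29.4275,  34.8   ]), 0.74)]
bar [(array([-31.8033,  32.7469,  39.    ]), 0.83), (array([-186.7574,  230.9157,   10.4   ]), 0.79), (array([-261.2787, -119.8447,   10.6   ]), 0.77)]
case [(array([ 0.941 , -2.3538,  1.3   ]), 0.79)]
case [(array([ 4.1596, -2.5558,  1.2   ]), 0.73), (array([122.3317, -86.3913, 213.6   ]), 0.68), (array([-35.8203,   0.2267,  22.    ]), 0.61)]
bay [(array([-38.0673,  -6.2688,  27.5   ]), 0.71)]
bay [(array([-36.1949,  -3.3663,  20.2   ]), 0.69)]
[(array([  7.0237, 224.4709,  26.3   ]), 0.93)]
[(array([-31.5471,   6.1352,  46.8   ]), 0.74), (array([108.1475,   1.0715, 162.2   ]), 0.69)]
(array([ 0.1092, -0.151 ,  0.2352]), array([ 0.    , -0.    , -0.0012]))
```

View pics/w1.png

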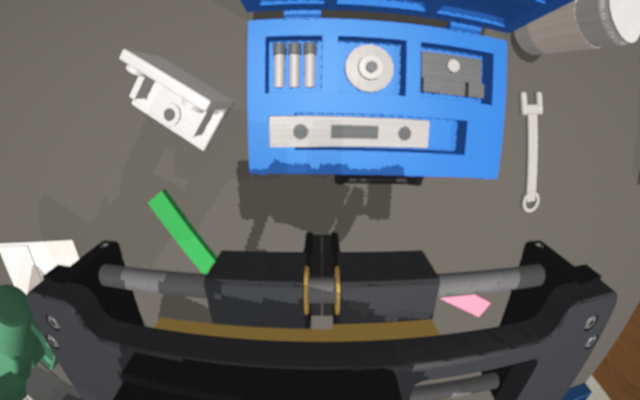

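The bar's left end shows at (270,132) and its right end at (428,133). The bracket's nearest corners are at (231,103) and (210,150). I back-project these pixels.

```bash
cat >> h.py <<'E'
def bp(p,s,u,v,z):
    "fisheye pixel -> case mm at height z"
    x,y=(u-p['cx'])/p['fx'],(v-p['cy'])/p['fy'];r=np.hypot(x,y)
    ray=np.array([x/r*np.sin(r),y/r*np.sin(r),np.cos(r)]);M=np.array(p['mount']);R=np.array(s['tcp_rot'])
    o=R@M[:3,3]+s['position'];d=R@M[:3,:3]@ray
    return tocase(o+d*(z-o[2])/d[2])
E
python3 - <<'E'
from h import *
s=bot.read_state();p=capture('wrist')
for u,v,z in[(231,103,.08),(231,103,.04),(210,150,.08),(210,150,.0),(270,118,.062),(270,147,.062),(428,133,.034),(247,100,.048),(505,100,.048),(252,172,.048)]: print(u,v,z,bp(p,s,u,v,z))
E
```

```text
231 103 0.08 [ -5.2408 145.4121  80.    ]
231 103 0.04 [ -4.9805 157.2681  40.    ]
210 150 0.08 [-48.4273 168.6607  80.    ]
210 150 0.0 [-60.2804 199.0338   0.    ]
270 118 0.062 [-21.4802 112.2252  62.    ]
270 147 0.062 [-49.8465 113.0409  62.    ]
428 133 0.034 [-36.8299 -53.1114  34.    ]
247 100 0.048 [ -2.8786 137.8608  48.    ]
505 100 0.048 [   7.8873 -141.8379   48.    ]
252 172 0.048 [-77.887  135.6794  48.    ]
```

Request:
jog_arm(rows="0 .104 -.135 .1 0 0 0;0 .104 -.135 .1 0 0 0;0 .104 -.135 .1 0 0 0;0 .104 -.135 .22 0 0 0;0 .104 -.135 .22 0 0 0;0 .104 -.135 .27 0 0 0;0 .104 -.135 .294 0 0 0;0 .104 -.135 .294 0 0 0;0 .104 -.135 .294 0 0 0")

```text
time_s: 4.3
position: [0.4861, 0.0908, 0.072]
tcp_rot: [[0.983, 0.186, -0.001], [0.186, -0.983, 0.0], [-0.001, -0.0, -1.0]]
force: [-0.1, 0.3, 0.8]
opening: 0.006
grasp_force: 0.0
```

```bash
python3 -c "
from h import *
where()"
```

```text
t 4.3 tip case [-38.5865 130.5426  49.9844] F case [-0.0363  0.3515  0.755 ] op 0.005975743359454091
```

Request:
jog_arm(rows="0 0 .01 0 0 0 0;0 0 .02 0 0 0 0;0 0 .028 0 0 0 0;0 0 .036 0 0 0 0;0 0 .042 0 0 0 0;0 0 .048 0 0 0 0;0 0 .054 0 0 0 0;0 0 .058 0 0 0 0;0 0 .062 0 0 0 0;0 0 .065 0 0 0 0;0 0 .065 0 0 0 0;0 0 .065 0 0 0 0")

```text
time_s: 5.3
position: [0.4925, 0.0586, 0.0727]
tcp_rot: [[0.983, 0.186, 0.001], [0.186, -0.983, -0.0], [0.001, 0.0, -1.0]]
force: [0.1, 0.5, 0.3]
opening: 0.006
grasp_force: 0.0
```

```bash
python3 - <<'E'
from h import *
s=where();p=capture('wrist');t=capture('top');save(p,'w2.png')
for q in(p,t): print([(tocase(d['point']),round(d['conf'],2)) for d in spot_point('bar',q)][:4])
E
```

```text
t 5.3 tip case [-38.2573  97.6898  50.6716] F case [0.153  0.5074 0.3211] op 0.005986775948361016
[(array([-34.4365,   4.85  ,  22.8   ]), 0.73)]
[(array([241.0872,  11.9418,   8.    ]), 0.89), (array([-261.709 , -119.9668,   11.2   ]), 0.88), (array([-29.4624,   7.4708,  23.4   ]), 0.86), (array([  0.3055, 233.07  ,   0.3   ]), 0.47)]
```

View pics/w2.png

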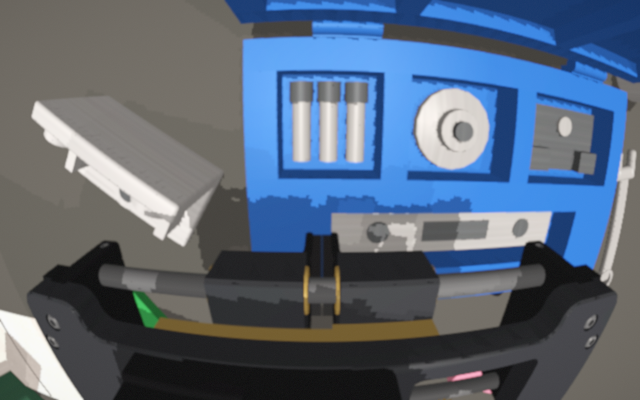

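Request:
jog_arm(rows="0 0 0 -.08 0 0 0;0 0 0 -.16 0 0 0;0 0 0 -.24 0 0 0;0 0 0 -.32 0 0 0;0 0 0 -.4 0 0 0;0 0 0 -.48 0 0 0;0 .01 .01 -.48 0 0 0;0 .09 .05 -.48 0 0 0;0 .16 .1 -.48 0 0 0;0 .23 .14 -.48 0 0 0;0 .3 .18 -.48 0 0 0;0 .37 .196 -.48 0 0 0;0 .42 .196 -.48 0 0 0;0 .42 .196 -.48 0 0 0;0 .42 .196 -.48 0 0 0;0 .42 .196 -.48 0 0 0")

```text
time_s: 6.83
position: [0.7156, 0.0018, 0.3115]
tcp_rot: [[0.982, 0.186, -0.003], [0.186, -0.982, 0.0], [-0.003, -0.001, -1.0]]
force: [0.5, 0.9, 0.6]
opening: 0.005
grasp_force: 0.0
```

```bash
python3 - <<'E'
from h import *
s=where();p=capture('wrist');t=capture('top');c=capture('scene')
for q in(p,t,c):
  for l in('bar','lid_edge','latch_left_tip','latch_right_tip'):print(l,[(tocase(d['point']),round(d['conf'],2)) for d in spot_point(l,q)][:3])
cv2.imwrite('pics/b2.png',np.hstack([p['pixels'],cv2.resize(t['pixels'][100:350,240:480],(384,400))])[:,:,::-1][:,230:])
E
```

```text
t 6.8333 tip case [170.364    0.4324 289.5127] F case [0.6462 0.7665 0.5702] op 0.004642349475771677
bar [(array([242.941,  14.746,  10.   ]), 0.67)]
lid_edge [(array([139.9666,  -3.4235, 209.2   ]), 0.68)]
latch_left_tip []
latch_right_tip []
bar [(array([-188.2338,  233.3323,   10.1   ]), 0.81), (array([-264.2133, -122.4443,    9.    ]), 0.59), (array([237.457 ,  12.1199,   7.8   ]), 0.55)]
lid_edge [(array([  1.4237, 236.8276,   3.3   ]), 0.23)]
latch_left_tip []
latch_right_tip [(array([115.2254, -85.7589, 252.8   ]), 0.62)]
bar [(array([-260.6867, -122.094 ,   13.5   ]), 0.85), (array([243.9341,  13.5403,   9.9   ]), 0.83), (array([-188.1247,  236.0596,   10.1   ]), 0.67)]
lid_edge [(array([136.2464,   1.6569, 211.4   ]), 0.97), (array([110.0959,  85.5831, 251.3   ]), 0.23)]
latch_left_tip [(array([113.9998,  87.3887, 253.8   ]), 0.65)]
latch_right_tip [(array([115.2548, -82.9147, 255.7   ]), 0.61)]
```

View pics/b2.png

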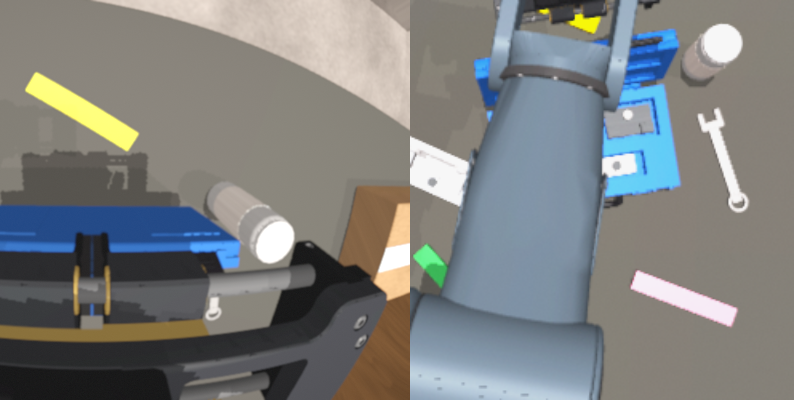

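Behind the lid's edge it is clear; the edge runs along about row 215-240 of the wrist view, and the can stays well to the side. I descend behind the lid.

Request:
jog_arm(rows="0 0 0 .07 0 0 0;0 0 0 .13 0 0 0;0 0 0 .17 0 0 0;0 0 0 .189 0 0 0;0 0 0 .189 0 0 0;0 0 0 .189 0 0 0;0 0 0 .189 0 0 0")

```text
time_s: 8.17
position: [0.7181, 0.0014, 0.2201]
tcp_rot: [[0.983, 0.186, 0.004], [0.186, -0.983, -0.001], [0.004, 0.001, -1.0]]
force: [0.4, -0.2, 1.0]
opening: 0.01
grasp_force: 0.0
```

```bash
cat >> h.py <<'E'
def lidpath(As,r=150):
    s=where();R=np.array(s['tcp_rot']);tip=np.array(s['position'])+R[:,2]*.022
    o=[]
    for a in As:
        t=w((86-r*np.cos(a)+28*np.sin(a)+9.5,0,48+r*np.sin(a)+28*np.cos(a)))
        d=R.T@(t-tip)/.5;o.append('0 %.3f %.3f %.3f 0 0 0'%tuple(d))
    print('\n'.join(o))
E
python3 - <<'E'
from h import *
lidpath(np.arange(1.8,.55,-.065))
E
```

```text
t 8.1667 tip case [172.8685  -0.523  198.075 ] F case [ 0.3602 -0.2761  0.9546] op 0.010020838683605917
0 -0.032 -0.001 0.021 0 0 0
0 -0.050 -0.001 0.013 0 0 0
0 -0.069 -0.001 0.007 0 0 0
0 -0.089 -0.001 0.002 0 0 0
0 -0.108 -0.001 -0.002 0 0 0
0 -0.128 -0.001 -0.004 0 0 0
0 -0.147 -0.001 -0.005 0 0 0
0 -0.167 -0.001 -0.005 0 0 0
0 -0.187 -0.001 -0.004 0 0 0
0 -0.207 -0.001 -0.001 0 0 0
0 -0.226 -0.001 0.003 0 0 0
0 -0.245 -0.001 0.008 0 0 0
0 -0.264 -0.001 0.014 0 0 0
0 -0.282 -0.001 0.022 0 0 0
0 -0.300 -0.001 0.031 0 0 0
0 -0.317 -0.001 0.041 0 0 0
0 -0.334 -0.001 0.052 0 0 0
0 -0.350 -0.001 0.064 0 0 0
0 -0.364 -0.001 0.077 0 0 0
0 -0.378 -0.001 0.091 0 0 0
```

Request:
jog_arm(rows="0 -.032 0 .005 0 0 0;0 -.05 0 .004 0 0 0;0 -.069 0 .003 0 0 0;0 -.089 0 .001 0 0 0;0 -.108 0 -.002 0 0 0;0 -.128 0 -.004 0 0 0;0 -.147 0 -.005 0 0 0;0 -.167 0 -.005 0 0 0;0 -.187 0 -.004 0 0 0;0 -.207 0 -.001 0 0 0;0 -.226 0 .003 0 0 0;0 -.245 0 .008 0 0 0;0 -.264 0 .014 0 0 0;0 -.282 0 .022 0 0 0;0 -.3 0 .031 0 0 0;0 -.317 0 .041 0 0 0;0 -.334 0 .052 0 0 0;0 -.35 0 .064 0 0 0;0 -.364 0 .077 0 0 0;0 -.378 0 .091 0 0 0")

```text
time_s: 9.83
position: [0.5306, -0.0337, 0.173]
tcp_rot: [[0.983, 0.186, 0.001], [0.186, -0.983, -0.0], [0.001, 0.001, -1.0]]
force: [-0.0, 0.8, 2.6]
opening: 0.005
grasp_force: 1.2
```

```bash
python3 - <<'E'
from h import *
lidpath(np.arange(.5,-.05,-.055))
t=capture('top');c=capture('scene');save(c,'s3.png')
for q in(t,c):
  for l in('lid_edge','latch_left_tip','latch_right_tip'):print(l,[(tocase(d['point']),round(d['conf'],2)) for d in spot_point(l,q)][:2])
E
```

```text
t 9.8333 tip case [-17.9209  -0.1662 150.9522] F case [0.1419 0.7965 2.5975] op 0.005155484576969619
0 -0.010 -0.000 0.013 0 0 0
0 -0.020 -0.000 0.026 0 0 0
0 -0.029 -0.000 0.040 0 0 0
0 -0.038 -0.000 0.054 0 0 0
0 -0.046 -0.000 0.069 0 0 0
0 -0.053 -0.000 0.084 0 0 0
0 -0.059 -0.000 0.100 0 0 0
0 -0.065 -0.000 0.116 0 0 0
0 -0.069 -0.000 0.132 0 0 0
0 -0.073 -0.000 0.148 0 0 0
lid_edge [(array([-52.2777,  87.509 , 151.8   ]), 0.2)]
latch_left_tip [(array([-86.7634,  84.3666, 153.7   ]), 0.57)]
latch_right_tip [(array([-89.3564, -87.4476, 158.6   ]), 0.5), (array([-34.9709,  92.3758,  47.9   ]), 0.5)]
lid_edge [(array([-43.3224,  -0.6944, 159.6   ]), 0.88), (array([  0.1595, 233.9119,  -1.5   ]), 0.51)]
latch_left_tip [(array([-94.3452,  83.5624, 151.1   ]), 0.69)]
latch_right_tip [(array([-89.9855, -81.6291, 155.4   ]), 0.42), (array([-35.4411,  90.4293,  48.1   ]), 0.23)]
```

View pics/s3.png

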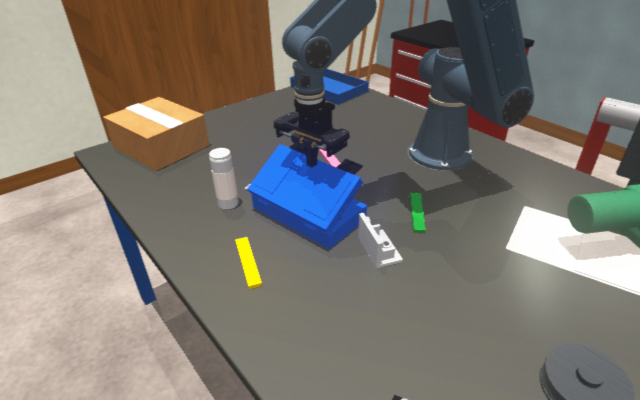

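The lid is about 0.55 rad open and follows the fingertip. I finish closing it.

Request:
jog_arm(rows="0 -.01 0 .013 0 0 0;0 -.02 0 .026 0 0 0;0 -.029 0 .04 0 0 0;0 -.038 0 .054 0 0 0;0 -.046 0 .069 0 0 0;0 -.053 0 .084 0 0 0;0 -.059 0 .1 0 0 0;0 -.065 0 .116 0 0 0;0 -.069 0 .132 0 0 0;0 -.073 0 .146 0 0 0;0 -.073 0 .151 0 0 0;0 -.073 0 .154 0 0 0;0 -.073 0 .156 0 0 0;0 -.073 0 .156 0 0 0;0 -.073 0 .156 0 0 0")

```text
time_s: 11.48
position: [0.4947, -0.0403, 0.0981]
tcp_rot: [[0.982, 0.187, 0.001], [0.187, -0.982, -0.001], [0.0, 0.001, -1.0]]
force: [-6.5, -0.2, 35.5]
opening: 0.004
grasp_force: 18.2
```

```bash
python3 - <<'E'
from h import *
where()
t=capture('top');c=capture('scene')
for q in(t,c):
  for l in('lid_edge','latch_left_hinge','latch_right_hinge','latch_left_tip','latch_right_tip'):print(l,[(tocase(d['point']),round(d['conf'],2)) for d in spot_point(l,q)][:2])
E
```

```text
t 11.4833 tip case [-54.5024   0.1036  76.0545] F case [-6.3896  1.0489 35.516 ] op 0.0036623320490371883
lid_edge []
latch_left_hinge [(array([-83.4014,  85.4606,  65.7   ]), 0.47)]
latch_right_hinge [(array([-79.6128, -83.2868,  61.2   ]), 0.4)]
latch_left_tip [(array([-119.4034,   82.9105,   43.8   ]), 0.45)]
latch_right_tip [(array([-117.7393,  -85.2313,   49.7   ]), 0.47)]
lid_edge [(array([-80.4661,   0.9408,  79.1   ]), 0.74)]
latch_left_hinge [(array([-83.5178,  92.9122,  59.    ]), 0.6)]
latch_right_hinge [(array([-85.3835, -84.7391,  63.3   ]), 0.6)]
latch_left_tip [(array([-123.198 ,   87.5978,   47.5   ]), 0.41), (array([-84.5149, -79.6112,  62.5   ]), 0.41)]
latch_right_tip [(array([-119.5158,  -82.249 ,   49.9   ]), 0.57)]
```

The lid is seated: tip at 76.05 mm, with the contact force rising. Now I go above the left latch.

Request:
jog_arm(rows="0 0 0 -.03 0 0 0;0 0 0 -.1 0 0 0;0 -.07 -.08 -.1 0 0 0;0 -.141 -.17 -.1 0 0 0;0 -.141 -.17 -.1 0 0 0;0 -.141 -.17 -.05 0 0 0;0 -.141 -.17 -.02 0 0 0;0 -.141 -.17 -.02 0 0 0;0 -.141 -.17 -.02 0 0 0")

```text
time_s: 12.83
position: [0.4089, 0.0303, 0.1038]
tcp_rot: [[0.983, 0.186, -0.004], [0.186, -0.983, 0.001], [-0.003, -0.001, -1.0]]
force: [0.6, -0.1, 0.5]
opening: 0.002
grasp_force: 0.0
```

```bash
cat >> h.py <<'E'
def latch(y,Bs,r=28):
    s=where();R=np.array(s['tcp_rot']);tip=np.array(s['position'])+R[:,2]*.022
    for b in Bs:
        t=w((-82-r*np.sin(b)-6*np.cos(b)-9.5,y,62-r*np.cos(b)+6*np.sin(b)))
        print('0 %.3f %.3f %.3f 0 0 0'%tuple(R.T@(t-tip)/.5))
E
python3 - <<'E'
from h import *
latch(85,np.arange(1.5,-.05,-.125))
c=capture('scene')
for l in('lid_edge','latch_left_tip','latch_right_tip'):print(l,[(tocase(d['point']),round(d['conf'],2)) for d in spot_point(l,c)][:2])
E
```

```text
t 12.8333 tip case [-125.6676   85.4791   81.8091] F case [ 0.5891 -0.1714  0.4924] op 0.0021342248783254463
0 0.012 0.001 0.032 0 0 0
0 0.011 0.001 0.039 0 0 0
0 0.012 0.001 0.046 0 0 0
0 0.013 0.001 0.053 0 0 0
0 0.015 0.001 0.060 0 0 0
0 0.018 0.001 0.066 0 0 0
0 0.022 0.001 0.072 0 0 0
0 0.026 0.001 0.078 0 0 0
0 0.031 0.001 0.083 0 0 0
0 0.037 0.001 0.087 0 0 0
0 0.043 0.001 0.091 0 0 0
0 0.050 0.001 0.094 0 0 0
0 0.057 0.001 0.095 0 0 0
lid_edge [(array([-78.732 ,   2.0375,  81.1   ]), 0.86), (array([ 107.5333, -214.0662,    0.7   ]), 0.61)]
latch_left_tip [(array([-123.6654,   87.2791,   48.8   ]), 0.64), (array([-33.9964,  91.0719,  49.3   ]), 0.24)]
latch_right_tip [(array([-119.0536,  -81.4205,   50.6   ]), 0.46)]
```

Request:
jog_arm(rows="0 .012 0 .032 0 0 0;0 .012 0 .046 0 0 0;0 .015 0 .06 0 0 0;0 .018 0 .066 0 0 0;0 .022 0 .072 0 0 0;0 .026 0 .078 0 0 0;0 .031 0 .083 0 0 0;0 .037 0 .087 0 0 0;0 .043 0 .091 0 0 0;0 .05 0 .094 0 0 0;0 .057 0 .095 0 0 0;0 .06 0 .095 0 0 0;0 .06 0 .095 0 0 0;0 .06 0 .095 0 0 0")

```text
time_s: 14.2
position: [0.4355, 0.0358, 0.0567]
tcp_rot: [[0.982, 0.187, -0.009], [0.187, -0.982, 0.001], [-0.009, -0.002, -1.0]]
force: [-6.6, -5.8, 3.5]
opening: 0.003
grasp_force: 3.9
```

```bash
python3 - <<'E'
from h import *
where();c=capture('scene')
for l in('lid_edge','latch_left_tip','latch_right_tip'):print(l,[(tocase(d['point']),round(d['conf'],2)) for d in spot_point(l,c)][:2])
E
```

```text
t 14.2 tip case [-98.6422  85.8683  34.6769] F case [-7.6028 -4.4938  3.4827] op 0.0028734938575420144
lid_edge [(array([-76.8093,   1.9789,  80.1   ]), 0.87)]
latch_left_tip [(array([-115.6438,  -81.1498,   50.8   ]), 0.6)]
latch_right_tip [(array([-118.9712,  -79.9094,   52.6   ]), 0.5), (array([86.4991,  0.6902, 49.2   ]), 0.48)]
```

Request:
jog_arm(rows="0 .004 0 0 0 0 0;0 .007 0 0 0 0 0;0 .007 0 0 0 0 0;0 .007 0 0 0 0 0")

```text
time_s: 14.73
position: [0.4356, 0.0362, 0.0566]
tcp_rot: [[0.982, 0.188, -0.016], [0.188, -0.982, 0.001], [-0.016, -0.004, -1.0]]
force: [-12.3, -11.5, 5.4]
opening: 0.004
grasp_force: 6.9
```

```bash
python3 -c "
from h import *
where()"
```

```text
t 14.7333 tip case [-98.6665  86.3362  34.5538] F case [-14.1829  -9.0496   5.4288] op 0.004072416480811506
```

The left latch is at its hard stop: more force, no more motion. Now the right one.

Request:
jog_arm(rows="0 -.054 0 0 0 0 0;0 -.064 0 -.05 0 0 0;0 -.064 0 -.12 0 0 0;0 -.064 .08 -.15 0 0 0;0 -.064 .16 -.15 0 0 0;0 -.064 .24 -.15 0 0 0;0 -.064 .32 -.15 0 0 0;0 -.06 .343 -.15 0 0 0;0 -.06 .343 -.12 0 0 0;0 -.06 .343 -.1 0 0 0;0 -.06 .343 -.1 0 0 0;0 -.06 .343 -.1 0 0 0")

```text
time_s: 15.73
position: [0.4452, -0.1373, 0.1067]
tcp_rot: [[0.983, 0.186, -0.001], [0.186, -0.983, 0.001], [-0.001, -0.001, -1.0]]
force: [1.0, 0.0, 0.2]
opening: 0.008
grasp_force: 0.0
```

```bash
python3 - <<'E'
from h import *
latch(-85,np.arange(1.5,-.05,-.125))
c=capture('scene')
for l in('lid_edge','latch_left_tip','latch_right_tip'):print(l,[(tocase(d['point']),round(d['conf'],2)) for d in spot_point(l,c)][:2])
E
```

```text
t 15.7333 tip case [-121.1528  -86.0415   84.6876] F case [ 1.0077 -0.1702  0.2056] op 0.008116151033384759
0 0.003 -0.002 0.037 0 0 0
0 0.002 -0.002 0.044 0 0 0
0 0.002 -0.002 0.052 0 0 0
0 0.004 -0.002 0.059 0 0 0
0 0.006 -0.002 0.066 0 0 0
0 0.009 -0.002 0.072 0 0 0
0 0.012 -0.002 0.078 0 0 0
0 0.017 -0.002 0.084 0 0 0
0 0.022 -0.002 0.089 0 0 0
0 0.028 -0.002 0.093 0 0 0
0 0.034 -0.002 0.097 0 0 0
0 0.041 -0.002 0.099 0 0 0
0 0.047 -0.002 0.101 0 0 0
lid_edge [(array([-77.2955,  -2.2036,  80.5   ]), 0.64), (array([ 109.3232, -212.6748,    1.2   ]), 0.6)]
latch_left_tip []
latch_right_tip [(array([-117.5956,  -80.1697,   50.3   ]), 0.43)]
```

Request:
jog_arm(rows="0 .002 0 .037 0 0 0;0 .002 0 .052 0 0 0;0 .006 0 .066 0 0 0;0 .009 0 .072 0 0 0;0 .012 0 .078 0 0 0;0 .017 0 .084 0 0 0;0 .022 0 .089 0 0 0;0 .028 0 .093 0 0 0;0 .034 0 .097 0 0 0;0 .041 0 .099 0 0 0;0 .047 0 .101 0 0 0;0 .051 0 .101 0 0 0;0 .055 0 .101 0 0 0;0 .055 0 .101 0 0 0;0 .055 0 .101 0 0 0")

```text
time_s: 17.18
position: [0.4665, -0.1329, 0.0563]
tcp_rot: [[0.982, 0.189, -0.013], [0.189, -0.982, 0.002], [-0.012, -0.004, -1.0]]
force: [-17.4, -11.6, 8.0]
opening: 0.008
grasp_force: 9.4
```

```bash
python3 -c "
from h import *
where()"
```

```text
t 17.1833 tip case [-99.7194 -85.5939  34.3471] F case [-19.2597  -8.1886   8.0177] op 0.00807891880439839
```

Hard stop here too. I back off, rise, and look.

Request:
jog_arm(rows="0 -.06 0 0 0 0 0;0 -.09 0 -.05 0 0 0;0 -.1 0 -.12 0 0 0;0 -.1 0 -.2 0 0 0;0 -.1 0 -.28 0 0 0;0 -.1 -.05 -.34 0 0 0;0 -.1 -.1 -.34 0 0 0;0 -.1 -.15 -.34 0 0 0;0 -.1 -.15 -.34 0 0 0;0 -.1 -.15 -.34 0 0 0")

```text
time_s: 18.02
position: [0.4093, -0.0673, 0.2269]
tcp_rot: [[0.982, 0.188, 0.001], [0.188, -0.982, -0.0], [0.001, 0.001, -1.0]]
force: [-0.3, -0.2, -0.2]
opening: 0.009
grasp_force: 0.0
```

```bash
python3 - <<'E'
from h import *
where()
p=capture('wrist');t=capture('top');c=capture('scene')
for q in(p,t,c):
  for l in('lid_edge','latch_left_tip','latch_right_tip','bracket','wrench','spraycan'):print(l,[(tocase(d['point']),round(d['conf'],2)) for d in spot_point(l,q)][:1])
save(p,'w5.png')
E
```

```text
t 18.0167 tip case [-143.3565  -10.6056  204.9368] F case [-0.3564 -0.175  -0.2346] op 0.008617234357650605
lid_edge [(array([-78.3922,  -0.4694,  77.4   ]), 0.58)]
latch_left_tip []
latch_right_tip [(array([-34.708 ,  91.6136,  48.2   ]), 0.57)]
bracket [(array([ -0.2785, 236.4374,  -1.7   ]), 0.66)]
wrench [(array([ -54.3309, -219.6662,   -3.1   ]), 0.58)]
spraycan []
lid_edge [(array([-81.4379,   3.8726,  78.6   ]), 0.65)]
latch_left_tip [(array([-86.6227,  84.0347,  18.6   ]), 0.6)]
latch_right_tip [(array([-83.9919, -82.7634,  23.3   ]), 0.47)]
bracket [(array([  2.6081, 236.0946,   4.2   ]), 0.57)]
wrench [(array([-83.968, -83.175,  22.5  ]), 0.66)]
spraycan [(array([ 112.4169, -214.0744,    0.    ]), 0.84)]
lid_edge [(array([-78.3045,   0.5317,  77.3   ]), 0.65)]
latch_left_tip []
latch_right_tip [(array([ -53.5556, -222.5609,    0.1   ]), 0.34)]
bracket [(array([  1.6253, 232.5149,   2.1   ]), 0.91)]
wrench [(array([ -54.8754, -222.0058,   -3.8   ]), 0.53)]
spraycan [(array([ 108.7362, -214.701 ,   -1.1   ]), 0.74)]
```

View pics/w5.png

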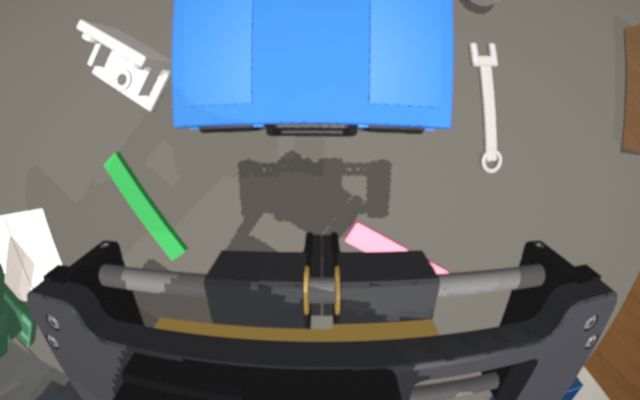

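The lid is shut and both latches are flat, showing as thin dark strips at (228,128) and (395,128). The bystanders have not moved. I hand in.

```bash
python3 -c "
from h import *
print(bot.hand_in())"
```

```text
the job is handed in; nothing more can be done
None
```

I handed the job in at about 18 s: bar down in its bay (detected flat before the lid went down, not seen since), lid fully shut, both latches at their stops, bracket, wrench and spray can unmoved; the hand-in returned no verdict.

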